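# Square the grill press up to the drainboard rail

### The arm

A 6-joint arm with a two-finger parallel gripper is mounted at the origin on the work surface. World frame = base frame: x ahead of the robot, y to its left, z up, the work surface at z = 0. Lengths are in m, angles in degrees, forces in N, time in s.
With the tool pointing down it reaches from about 0.35 to 0.875 m from the base axis. Payload 4.2 kg.
Tool frame: the origin (TCP) lies midway between the tips of the shut fingers; the grasp point (between the pads) lies 19 mm behind it; z points along the fingers, y is the direction in which the jaws open and shut (so a half turn about z gives the same grasp; the last joint's range is limited). The gripper opens to 87 mm and grips with 3 to 60 N. Pads are 19 mm wide; open, the fingers measure 117 mm over their backs; the gripper's body (75 mm by 190 mm) begins 51 mm behind the grasp point.
Start: joints at [-50.902, 22.042, 0.453, 0, -68.411, -14.817], TCP at [0.257, -0.57, 0.223] pointing down, gripper open.
Joint ranges: [-179.83, 179.83], [-69.29, 118.12], [-61.27, 80.66], [-181.25, 117.63], [-171.15, -9.14], [-177.46, 177.46]. Speed limits (degrees/s): [159.86, 159.86, 180, 180, 180, 180].

### API

Orientations are given as a 3x3 rotation matrix whose columns are the frame's x, y, z axes.
In Python, from station import r gives the robot as it stands.
- The arm moves only by the tool play_rows, never from a script. Its argument "commands" is a list that holds one entry, the list of rows, each a list of 7 numbers: the shift along the world's x, y, z in m, then the turn, a rotation vector about the world's x, y, z in rad, then the closure, from 0 (fully open) to 1 (shut). A call has 1 to 5 rows; each row is the pose to reach, as a shift and turn from the pose commanded when the call began; what a row does not reach only later rows make up. A row lasts 1/10 s, in which the tool goes at most 50 mm and 8.59 degrees, less where a joint would pass 70% of its speed; a pose out of reach is approached as far as the arm can. A call with a gripper value outside its range is refused whole. The fingers move at their own pace and stop on an object; the grip force is fixed at half the most. Time passes only in rows, so rows that repeat a pose let the fingers close. It gives the time, the measured TCP pose, the force and the opening at its end, in the units of the state.
- r.sense(): the state, without advancing time (a new reading comes with each control period).
- r.capture(name): name is "scene" or "top" or "wrist"; returns a dict with "image" (400x640x3 uint8, red, green, blue), "range_z" (400x640 float32, m along the optical axis (not along the pixel's ray), 0 where there is no reading), "intrinsics" (3x3 intrinsics, pixels), "k1" (the pictures are not rectified: a ray, as slopes to the right and down, at radius r is drawn at 1 + k1 r^2 times it, then the intrinsics apply), "extrinsics" (4x4, takes a point from camera to world coordinates); the wrist camera has in their place "mount" (4x4, takes a point from camera to tool coordinates, whose origin is the TCP and whose axes are the flange's). Camera axes: x right, y up, looking along -z (the intrinsics and any distortion apply to the point x, -y, -z); pixel columns grow to the right and rows downward; lengths in m; the calibration is good to about 2 mm. A picture is of the moment at which its call begins: read the wrist's pose just before it.
- r.finish_job(): hands the job in, once; it reports no verdict.
The state is a dict: "time_s": time; "joints": joint angles; "joint_velocities": joint speeds; "effort": joint torques, N m; "tcp_pos": TCP position; "ee_rot": TCP orientation; "wrist_force": force on the tool from outside, world axes, zero at the start; "moment": the same for the moment, N m; "gripper_width": opening from 0.0 (shut) to 1.0 (fully open).
Only numpy, scipy, OpenCV 4.12 (cv2) and the standard library are available. Lean on these libraries where they do the work, as an engineer would, in place of code of your own. Each camera call takes 0.05 s, during which the arm holds its last target. There are 200 camera calls.

### The job

Walk the heavy cast-iron grill press round by slowly pushing at its corners, until one of its long sides lies flat against the steel rail and its whole length is within the blue-painted part of the rail. Only push it along the drainboard: do not lift or tip it and do not touch its wooden handle. Leave the other things on the drainboard where they are.

Things in the scene. Friction and masses are not known exactly. Their poses are not given: they have to be found in the camera images.
- press: the grill press: black cast-iron block, 110 mm along its x, 170 mm along its y, 34 mm high, about 1.2 kg, loose on the flat metal board (4 to 11 N to slide it; pushed near a corner it turns and slides, and stops with the push). Origin at the centre of its underside, z up. Its long sides, x = -55 and +55 mm, are alike: either may end at the rail. Starts between robot and rail, 34 to 90 degrees askew.
- handle: the press's wooden handle on two steel studs, fixed on top: a round bar 20 mm thick, 96 mm long along the press's y axis, centred, its top 72 mm above the board. Origin at the centre of the press's top face, 34 mm above the board. The robot must not touch it.
- rail: the rail: a fixed straight steel bar, 500 mm long, 22 mm thick, 40 mm high, running across on the far side of the press. Origin at the foot of its face towards the robot, at mid length; y runs along the rail, x points square to that face, away from the robot (into the rail). The middle 250 mm (y from -125 to +125 mm) is painted blue.
- mug: bystander, to be left alone: white ceramic mug, 76 mm wide, 85 mm tall, handle on one side. Origin at its underside.
- soap: bystander, to be left alone: green soap bottle, 60 mm wide, 170 mm tall. Origin at its underside.
- brush: bystander, to be left alone: flat brush with a wooden handle, lying flat, handle along its x axis. Origin at its underside.
- bowl: bystander, to be left alone: steel bowl, 116 mm wide, 50 mm tall. Origin at its underside.
- spatula: bystander, to be left alone: spatula lying flat, handle along its x axis. Origin at its underside.
- beaker: bystander, to be left alone: orange plastic beaker, 70 mm wide, 80 mm tall. Origin at its underside.
Not all that is in view belongs to the job. Leave any green or red look-alike of the press alone.

How it is judged (in metres and radians):
At the end, for the whole second after the job is handed in: The press lies flat and at rest, a long side against the rail: parallel within 0.06 rad, its centre at most 62 mm from the rail's face (55 mm when touching all along) and within 40 mm of the middle of the blue part, so that its whole length is within the blue (angle between the x axis of press and the x axis of rail, either way round below 0.06 rad and x of press in the frame of rail between -0.062 and -0.045 m and y of press in the frame of rail between -0.04 and 0.04 m and height (world z) of press below 0.005 m and angle between press's own z axis and vertical below 0.04 rad and linear speed of press below 0.01 m/s).
It fails at once if the press is lifted more than 10 mm or tipped more than 0.12 rad (height (world z) of press above 0.01 m or angle between press's own z axis and vertical above 0.12 rad).
It fails at once if the robot touches the press's handle (more than 1 N) (contact force between the arm and handle above 1 N).
It fails at once if the fingers touch the press's handle (more than 1 N) (contact force between the fingers and handle above 1 N).
It fails at once if the press is shoved faster than 0.35 m/s (linear speed of press above 0.35 m/s).
It fails at once if a bystander is moved more than 30 mm (distance of any of mug, soap, brush, bowl, spatula, beaker from where it was at the start of the episode above 0.03 m).
It also fails if it takes over 61 s, if anything falls off the work surface, if the arm or the gripper's body presses on something with over 40 N, if the wrist force passes 120 N, or if a joint passes its speed limit or range.

## Working session

There is one attempt and no reset: what is moved stays moved. The work goes in short steps, Python scripts to look and compute and a tool call to move; the robot and the scene stay as the last step left them, time stands still between calls to the robot, and variables do not carry over. Pictures are saved under pics/ and viewed, about 8 in all and at most 12, crops included, and the job is handed in when it is done.

Besides the shell and the picture viewer there is one more tool, called after "Call:" as name(argument=value, ...) on one line, values as JSON. play_rows: Moves the arm, as the interface text tells. Its arguments: {"type":"object","properties":{"commands":{"type":"array","items":{"type":"array","items":{"type":"array","items":{"type":"number"}}}}},"required":["commands"]}

```bash
mkdir -p pics; ls
python3 - <<'E'
from station import r
import cv2
print({k:v for k,v in r.sense().items() if k in('time_s','tcp_pos','gripper_width','wrist_force')})
for n in('top','scene'):
    c=r.capture(n); cv2.imwrite(f'pics/{n}0.png',c['image'][:,:,::-1]); print(n,c['intrinsics'],c['k1'],c['extrinsics'].round(3))
E
```

```text
pics
{'time_s': 0.0, 'tcp_pos': array([ 0.25674313, -0.569148  ,  0.22147822]), 'wrist_force': array([ 1.31227105, -0.39376613, -0.41927969]), 'gripper_width': 0.9963006348317229}
top [[487.00051866   0.         312.94214561]
 [  0.         487.00051866 200.74767279]
 [  0.           0.           1.        ]] 0.04508664083462298 [[-2.90e-02  9.95e-01 -9.50e-02  3.05e-01]
 [-1.00e+00 -2.90e-02 -1.00e-03 -6.00e-03]
 [-3.00e-03  9.50e-02  9.95e-01  1.71e+00]
 [ 0.00e+00  0.00e+00  0.00e+00  1.00e+00]]
scene [[421.5013385    0.         324.78856636]
 [  0.         421.5013385  197.40385797]
 [  0.           0.           1.        ]] 0.01130040226159956 [[-0.759 -0.524  0.387  0.896]
 [ 0.651 -0.603  0.46   0.531]
 [-0.007  0.602  0.799  1.006]
 [ 0.     0.     0.     1.   ]]
```

View pics/top0.png

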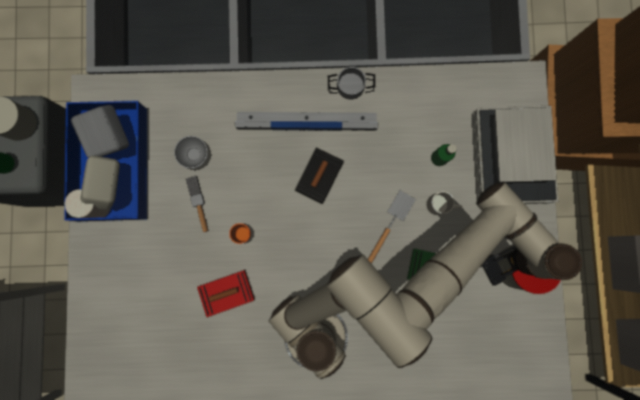

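View pics/scene0.png

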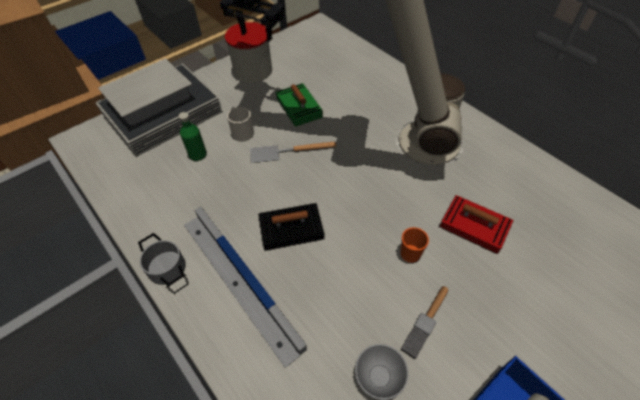

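Top view shows the black press with its wooden handle at (320,175) and the rail with its blue part at (307,123). Look-alikes of the press are the green one at (422,263), the red one at (226,293), and the dark arm shadow at (430,240). I choose the black one; a close crop and measurement will check that.

```bash
cat > h.py <<'E'
import numpy as np, cv2
from station import r
def world(c,px,z):
    px=np.asarray(px,float).reshape(-1,1,2); K=c['intrinsics']; T=c['extrinsics']
    # k1 model = OpenCV radial model
    s=cv2.undistortPoints(px,K,np.array([c['k1'],0,0,0.]),None,None).reshape(-1,2)
    d=np.c_[s[:,0],-s[:,1],-np.ones(len(s))]@T[:3,:3].T; o=T[:3,3]
    return (o+d*((z-o[2])/d[:,2])[:,None])[:,:2]
def rect(W):
    (cx,cy),(w,h),a=cv2.minAreaRect((W*1000).astype(np.float32))
    if w<h: w,h,a=h,w,a+90
    return np.array([cx,cy])/1000,w,h,(a+90)%180-90   # a: direction of the long axis, deg from world x
def blob(m,roi):
    M=np.zeros_like(m,np.uint8); x0,y0,x1,y1=roi; M[y0:y1,x0:x1]=m[y0:y1,x0:x1]*255
    n,l,s,_=cv2.connectedComponentsWithStats(M); k=1+np.argmax(s[1:,4])
    cs,_=cv2.findContours((l==k).astype(np.uint8),cv2.RETR_EXTERNAL,cv2.CHAIN_APPROX_NONE)
    return max(cs,key=cv2.contourArea).reshape(-1,2)
def look(roi=(240,128,390,225),show=None):
    c=r.capture('top'); im=c['image'].astype(int); V=im.max(2)
    hsv=cv2.cvtColor(c['image'],cv2.COLOR_RGB2HSV)
    wood=(hsv[...,0]<18)&(hsv[...,1]>90)
    blue=(hsv[...,0]>100)&(hsv[...,0]<130)&(hsv[...,1]>110)
    if show: 
        x0,y0,x1,y1=roi; cv2.imwrite(show,cv2.resize(c['image'][y0-30:y1,x0-10:x1,::-1],None,fx=4,fy=4))
    p=blob(cv2.morphologyEx(((V<70)|wood).astype(np.uint8),cv2.MORPH_CLOSE,np.ones((3,3)))>0,roi)
    hd=blob(wood,roi); b=blob(blue,(230,100,390,140))
    return c,p,hd,b
E
python3 - <<'E'
from h import *
c,p,hd,b=look(show='pics/c1.png')
print('press',rect(world(c,p,.034)),'handle',rect(world(c,hd,.064)),'blue',rect(world(c,b,.035)))
W=world(c,b,.04);print(W.min(0),W.max(0))
# rail via depth-free: rail end pixels, near-face line from the blue blob's lower edge
for cam in('top','scene'):
    c=r.capture(cam); im=c['image']; hsv=cv2.cvtColor(im,cv2.COLOR_RGB2HSV)
    z=c['range_z']; v,u=np.mgrid[:400,:640]
    px=np.c_[u.ravel(),v.ravel()].astype(float)
    s=cv2.undistortPoints(px.reshape(-1,1,2),c['intrinsics'],np.array([c['k1'],0,0,0.])).reshape(-1,2)
    P=np.c_[s[:,0],-s[:,1],-np.ones(len(s))]*z.reshape(-1,1)
    P=P@c['extrinsics'][:3,:3].T+c['extrinsics'][:3,3]
    h=hsv.reshape(-1,3); blue=(h[:,0]>100)&(h[:,0]<130)&(h[:,1]>110)
    near=(P[:,0]>.4)&(P[:,0]<.8)&(abs(P[:,1])<.33)&(z.ravel()>0)
    m=blue&near; print(cam,'blue pts',m.sum(),P[m].min(0).round(3),P[m].max(0).round(3))
    m=blue&near&(P[:,2]>.032); print(rect(P[m][:,:2]),np.median(P[m],0))
    m=near&(h[:,2]<70)&(P[:,2]>.024)&(P[:,2]<.044); print('press',rect(P[m][:,:2]),P[m,2].mean())
    m=near&(P[:,2]>.03)&(P[:,2]<.05)&(P[:,0]>.6); print('rail top',m.sum(),rect(P[m][:,:2]))
E
```

```text
press (array([ 0.55356604, -0.02845044]), 167.7090606689453, 107.7415771484375, -28.19647979736328) handle (array([ 0.55571063, -0.02835807]), 100.05436706542969, 22.97469139099121, -28.078388214111328) blue (array([0.73215491, 0.01383929]), 241.78977966308594, 21.425893783569336, 88.30728912353516)
[ 0.71664442 -0.10690958] [0.74493256 0.13420899]
top blue pts 453 [ 0.718 -0.107  0.022] [0.746 0.135 0.051]
(array([0.73207544, 0.01395868]), 241.7873992919922, 22.24396324157715, 88.35723876953125) [0.73228116 0.00872709 0.03925842]
press (array([0.59187085, 0.00884914]), 466.88311767578125, 267.0394592285156, 87.99156188964844) 0.03269619127904581
rail top 1195 (array([0.67440076, 0.01426228]), 497.2438659667969, 146.0956573486328, 88.33329772949219)
scene blue pts 803 [ 0.469 -0.11   0.016] [0.749 0.136 0.045]
(array([0.60784216, 0.01814103]), 273.8049621582031, 246.4921875, -2.212432861328125) [0.73405321 0.02142183 0.03985831]
press (array([0.60395129, 0.03758061]), 462.744140625, 282.8048095703125, 87.8788070678711) 0.03333883784370534
rail top 2070 (array([0.67279749, 0.01502151]), 501.4341125488281, 143.7664031982422, 87.79135131835938)
```

View pics/c1.png

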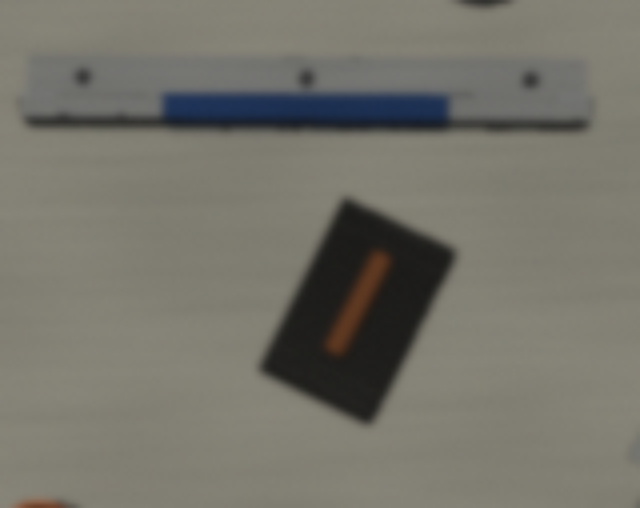

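The crop confirms the choice: plain black block, wooden handle, no coloured trim, at crop (358,310). The rail face is the lower edge of the blue strip. The plan is to push the long side near its −y/−x corner, which turns the press clockwise and moves it +x/+y, and then push it flat against the rail with the fingers open.

Run:
```python
from h import *
s=r.sense();print(s['ee_rot'].round(3),s['tcp_pos'])
c=r.capture('top')
print(world(c,[[388,195],[410,200],[372,262],[438,205],[241,233],[422,263]],0.02).round(3))
a=np.radians(-28.1);l=np.array([np.cos(a),np.sin(a)]);n=np.array([l[1],-l[0]])
C=np.array([.5547,-.0284])
for t in(-.085,-.072):print(C+t*l+.055*n,C+t*l+(.055+.035)*n,n)
```

```text
[[-0.912 -0.411 -0.001]
 [-0.411  0.912  0.001]
 [ 0.     0.001 -1.   ]] [ 0.25691212 -0.56946739  0.22202867]
[[ 0.479 -0.267]
 [ 0.459 -0.342]
 [ 0.249 -0.202]
 [ 0.439 -0.438]
 [ 0.361  0.248]
 [ 0.241 -0.372]]
[ 0.45381356 -0.03688097] [ 0.43732815 -0.06775541] [-0.47101188 -0.88212687]
[ 0.46528121 -0.04300412] [ 0.4487958  -0.07387856] [-0.47101188 -0.88212687]
```

Call:
play_rows(commands=[[[0.018,0.045,0,0,0,-0.09,1],[0.036,0.09,0,0,0,-0.18,1],[0.054,0.135,0,0,0,-0.27,1],[0.072,0.18,0,0,0,-0.36,1],[0.09,0.225,0,0,0,-0.454,1]]])

```text
time_s: 0.8
tcp_pos: [0.3473, -0.343, 0.2227]
ee_rot: [[-0.999, 0.034, 0.0], [0.034, 0.999, -0.0], [-0.0, -0.0, -1.0]]
wrist_force: [1.5, -0.3, 0.0]
gripper_width: 0.635
```

Call:
play_rows(commands=[[[0.018,0.045,0,0,0,0,1],[0.036,0.09,0,0,0,0,1],[0.054,0.135,0,0,0,0,1],[0.072,0.18,0,0,0,0,1],[0.09,0.225,0,0,0,0,1]]])

```text
time_s: 1.3
tcp_pos: [0.4374, -0.1177, 0.223]
ee_rot: [[-1.0, 0.03, 0.001], [0.03, 1.0, 0.0], [-0.001, 0.0, -1.0]]
wrist_force: [2.0, -0.3, 0.1]
gripper_width: 0.17
```

Call:
play_rows(commands=[[[0.01,0.036,-0.02,0,0,0,1],[0.01,0.036,-0.06,0,0,0,1],[0.01,0.036,-0.1,0,0,0,1],[0.01,0.036,-0.12,0,0,0,1],[0.01,0.036,-0.12,0,0,0,1]]])

```text
time_s: 1.8
tcp_pos: [0.4447, -0.0838, 0.1]
ee_rot: [[-1.0, 0.03, -0.007], [0.03, 1.0, -0.001], [0.007, -0.001, -1.0]]
wrist_force: [-0.7, 0.1, 0.5]
gripper_width: 0.007
```

Call:
play_rows(commands=[[[0,0,-0.03,0,0,0,1],[0,0,-0.055,0,0,0,1],[0,0,-0.075,0,0,0,1],[0,0,-0.083,0,0,0,1],[0,0,-0.083,0,0,0,1]]])

```text
time_s: 2.3
tcp_pos: [0.4474, -0.0838, 0.0197]
ee_rot: [[-1.0, 0.03, -0.0], [0.03, 1.0, -0.0], [0.0, -0.0, -1.0]]
wrist_force: [0.4, -0.5, 0.6]
gripper_width: 0.006
```

Call:
play_rows(commands=[[[0.004,0.007,0,0,0,0,1],[0.008,0.014,0,0,0,0,1],[0.011,0.02,0,0,0,0,1],[0.013,0.025,0,0,0,0,1],[0.015,0.03,0,0,0,0,1]]])

```text
time_s: 2.8
tcp_pos: [0.4619, -0.0534, 0.0198]
ee_rot: [[-1.0, 0.03, -0.001], [0.03, 1.0, -0.001], [0.001, -0.001, -1.0]]
wrist_force: [-1.9, -5.9, 3.3]
gripper_width: 0.006
```

```bash
cat > m.py <<'E'
from h import *
import sys
s=r.sense(); print(s['time_s'],s['tcp_pos'].round(4),s['wrist_force'].round(1))
c,p,hd,b=look(show=sys.argv[1] if len(sys.argv)>1 else None)
for n,q,z in(('press',p,.034),('handle',hd,.064)):
    C,w,h,a=rect(world(c,q,z)); print(n,C.round(4),round(w),round(h),'long axis',round(a,1))
    C=C-[.721,.0142]; e=np.radians(-1.7); print('   in rail: x',round(C[0]*np.cos(e)+C[1]*np.sin(e),4),'y',round(-C[0]*np.sin(e)+C[1]*np.cos(e),4))
E
python3 m.py pics/c2.png
```

```text
2.8 [ 0.4619 -0.0534  0.0198] [-1.9 -5.9  3.3]
press [ 0.5223 -0.0161] 261 246 long axis -76.8
   in rail: x -0.1977 y -0.0362
handle [ 0.5629 -0.0313] 85 24 long axis -28.1
   in rail: x -0.1567 y -0.0502
```

View pics/c2.png

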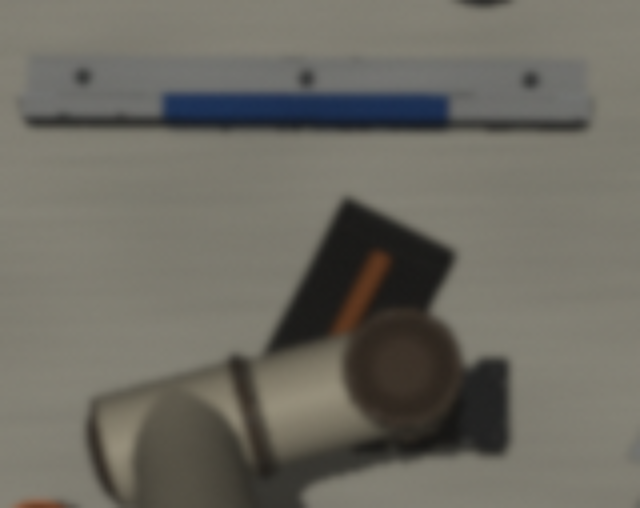

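The press is only just touched so far, and the arm hides its near half from the top camera, so I'll track the handle with the scene camera.

Call:
play_rows(commands=[[[0.003,0.007,0,0,0,0,1],[0.006,0.014,0,0,0,0,1],[0.009,0.021,0,0,0,0,1],[0.012,0.028,0,0,0,0,1],[0.015,0.035,0,0,0,0,1]]])

```text
time_s: 3.35
tcp_pos: [0.472, -0.0205, 0.0189]
ee_rot: [[-0.999, 0.032, -0.011], [0.032, 0.999, -0.003], [0.011, -0.004, -1.0]]
wrist_force: [-6.3, -5.9, 7.9]
gripper_width: 0.008
```

```bash
cat > t.py <<'E'
from h import *
import sys
s=r.sense(); print(s['time_s'],s['tcp_pos'].round(4),s['wrist_force'].round(1))
c=r.capture('scene'); hsv=cv2.cvtColor(c['image'],cv2.COLOR_RGB2HSV)
wood=(hsv[...,0]<18)&(hsv[...,1]>90)
if len(sys.argv)>1: cv2.imwrite(sys.argv[1],cv2.resize(c['image'][150:320,180:400,::-1],None,fx=3,fy=3))
q=blob(wood,(190,165,345,300))
C,w,h,a=rect(world(c,q,.062)); print('handle',C.round(4),round(w),round(h),'long axis',round(a,1))
e=np.radians(a); l=np.array([np.cos(e),np.sin(e)]); n=np.array([l[1],-l[0]]); n=-n if n[0]>0 else n
d=s['tcp_pos'][:2]-C; print('tcp in press: along',(d@l).round(4),'off',(d@n).round(4),'push dir',-n.round(2),'l',l.round(2))
C=C-[.721,.0142]; e=np.radians(-1.7); print('   in rail: x',round(C[0]*np.cos(e)+C[1]*np.sin(e),4),'y',round(-C[0]*np.sin(e)+C[1]*np.cos(e),4))
E
python3 t.py pics/s2.png
```

```text
3.35 [ 0.472  -0.0205  0.0189] [-6.3 -5.9  7.9]
handle [ 0.5648 -0.0148] 105 37 long axis -44.9
tcp in press: along -0.0617 off 0.0696 push dir [0.71 0.71] l [ 0.71 -0.71]
   in rail: x -0.1553 y -0.0336
```

View pics/s2.png

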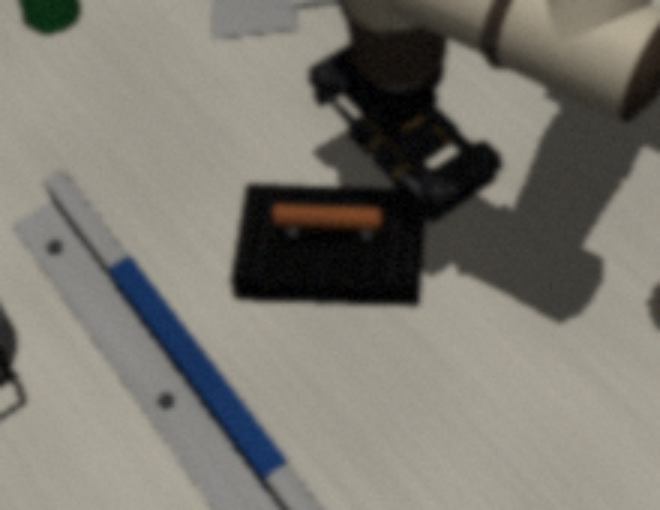

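Call:
play_rows(commands=[[[0.004,0.007,0,0,0,0,1],[0.008,0.014,0,0,0,0,1],[0.012,0.021,0,0,0,0,1],[0.017,0.028,0,0,0,0,1],[0.022,0.035,0,0,0,0,1]]])

```text
time_s: 3.9
tcp_pos: [0.4942, 0.0146, 0.0187]
ee_rot: [[-0.999, 0.032, -0.011], [0.032, 0.999, -0.003], [0.01, -0.004, -1.0]]
wrist_force: [-7.2, -3.9, 6.0]
gripper_width: 0.007
```

```bash
python3 t.py
```

```text
3.9 [0.4942 0.0146 0.0187] [-7.2 -3.9  6. ]
handle [ 0.5808 -0.0055] 109 38 long axis -56.3
tcp in press: along -0.0647 off 0.0609 push dir [0.83 0.55] l [ 0.55 -0.83]
   in rail: x -0.1396 y -0.0239
```

Call:
play_rows(commands=[[[0.006,0.006,0,0,0,0,1],[0.012,0.012,0,0,0,0,1],[0.018,0.018,0,0,0,0,1],[0.024,0.023,0,0,0,0,1],[0.03,0.028,0,0,0,0,1]]])

```text
time_s: 4.45
tcp_pos: [0.5248, 0.043, 0.0187]
ee_rot: [[-0.999, 0.031, -0.009], [0.031, 1.0, -0.003], [0.009, -0.003, -1.0]]
wrist_force: [-7.1, -1.9, 4.6]
gripper_width: 0.005
```

```bash
python3 t.py
```

```text
4.45 [0.5248 0.043  0.0187] [-7.1 -1.9  4.6]
handle [ 5.978e-01 -4.000e-04] 110 40 long axis -79.6
tcp in press: along -0.0558 off 0.064 push dir [0.98 0.18] l [ 0.18 -0.98]
   in rail: x -0.1227 y -0.0182
```

```bash
python3 m.py pics/c3.png
```

```text
4.5 [0.5267 0.044  0.0188] [-3.7  0.4  1.3]
press [0.5161 0.0715] 339 251 long axis -79.7
   in rail: x -0.2065 y 0.0512
handle [ 0.6058 -0.0181] 65 26 long axis -80.2
   in rail: x -0.1142 y -0.0357
```

View pics/c3.png

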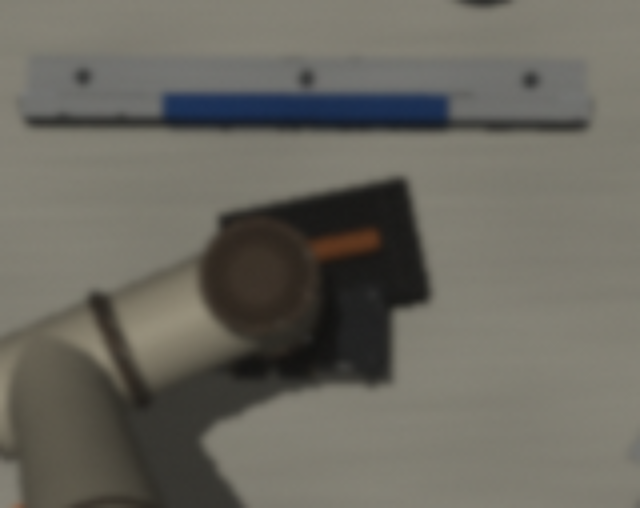

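Both cameras give about −80°, with 12° still to turn. The crop shows the far corner at (405,180) nearest the rail and clear of it.

Call:
play_rows(commands=[[[0.005,0.003,0,0,0,0,1],[0.01,0.006,0,0,0,0,1],[0.015,0.008,0,0,0,0,1],[0.02,0.01,0,0,0,0,1],[0.025,0.012,0,0,0,0,1]]])

```text
time_s: 5.05
tcp_pos: [0.5512, 0.0557, 0.0188]
ee_rot: [[-1.0, 0.031, -0.006], [0.031, 1.0, -0.001], [0.006, -0.002, -1.0]]
wrist_force: [-6.6, -0.0, 2.6]
gripper_width: 0.002
```

```bash
python3 t.py; python3 m.py | tail -2
```

```text
5.05 [0.5512 0.0557 0.0188] [-6.6 -0.   2.6]
handle [6.142e-01 5.000e-04] 113 36 long axis -88.5
tcp in press: along -0.0569 off 0.0615 push dir [1.   0.03] l [ 0.03 -1.  ]
   in rail: x -0.1063 y -0.0169
handle [ 0.6159 -0.0127] 75 21 long axis 88.3
   in rail: x -0.1043 y -0.03
```

It is parallel now. I'll back off, open the fingers and push with both of them flat on the long side.

Call:
play_rows(commands=[[[-0.02,0,0,0,0,0,1],[-0.05,-0.01,0,0,0,0,1],[-0.055,-0.03,0,0,0,0,0],[-0.055,-0.055,0,0,0,0,0],[-0.055,-0.055,0,0,0,0,0]]])

```text
time_s: 5.65
tcp_pos: [0.4995, -0.0001, 0.0199]
ee_rot: [[-0.999, 0.032, 0.002], [0.032, 0.999, 0.001], [-0.002, 0.001, -1.0]]
wrist_force: [-0.2, 1.0, 0.1]
gripper_width: 0.194
```

Call:
play_rows(commands=[[[0,0,0,0,0,0,0],[0,0,0,0,0,0,0],[0,0,0,0,0,0,0],[0,0,0,0,0,0,0],[0,0,0,0,0,0,0]]])

```text
time_s: 6.15
tcp_pos: [0.4992, 0.0017, 0.0195]
ee_rot: [[-1.0, 0.03, 0.0], [0.03, 1.0, 0.0], [-0.0, 0.0, -1.0]]
wrist_force: [-0.7, -0.2, -0.8]
gripper_width: 0.649
```

```bash
python3 t.py pics/s4.png; python3 m.py | tail -2
```

```text
6.15 [0.4992 0.0017 0.0195] [-0.7 -0.2 -0.8]
handle [0.615  0.0008] 112 34 long axis 85.8
tcp in press: along -0.0076 off 0.1156 push dir [ 1.   -0.07] l [0.07 1.  ]
   in rail: x -0.1056 y -0.0166
handle [ 0.618  -0.0007] 99 24 long axis 88.3
   in rail: x -0.1025 y -0.018
```

View pics/s4.png

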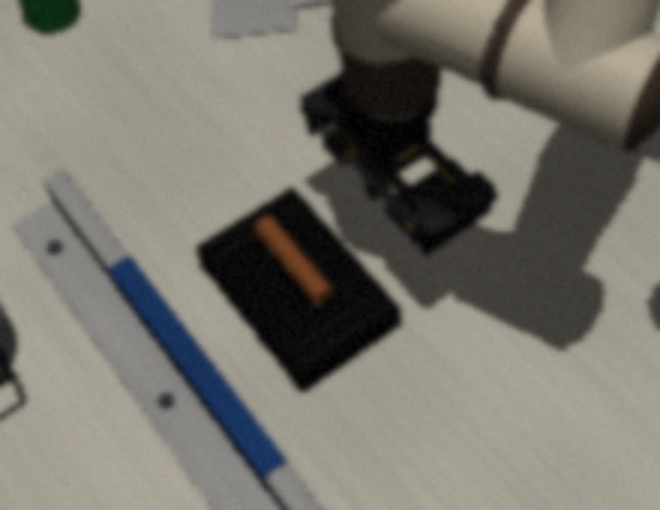

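The scene crop shows the press parallel to the rail, about 47 mm short of it, with the gripper behind it and clear.

Call:
play_rows(commands=[[[0.01,0,0,0,0,0,0],[0.02,0,0,0,0,0,0],[0.03,0,0,0,0,0,0],[0.038,0,0,0,0,0,0],[0.045,0,0,0,0,0,0]]])

```text
time_s: 6.75
tcp_pos: [0.545, 0.0013, 0.0194]
ee_rot: [[-1.0, 0.031, 0.0], [0.031, 1.0, 0.0], [-0.0, 0.0, -1.0]]
wrist_force: [-0.2, 0.7, -0.2]
gripper_width: 0.994
```

Call:
play_rows(commands=[[[0.006,0.001,0,0,0,0,0],[0.012,0.002,0,0,0,0,0],[0.018,0.004,0,0,0,0,0],[0.024,0.006,0,0,0,0,0],[0.03,0.008,0,0,0,0,0]]])

```text
time_s: 7.25
tcp_pos: [0.5681, 0.0073, 0.0183]
ee_rot: [[-0.999, 0.033, -0.014], [0.033, 0.999, -0.003], [0.014, -0.004, -1.0]]
wrist_force: [-8.4, -3.3, 4.4]
gripper_width: 0.998
```

```bash
python3 t.py; python3 m.py | tail -2
```

```text
7.25 [0.5681 0.0073 0.0183] [-8.4 -3.3  4.4]
handle [0.6318 0.0076] 119 33 long axis 86.2
tcp in press: along -0.0046 off 0.0635 push dir [ 1.   -0.07] l [0.07 1.  ]
   in rail: x -0.089 y -0.0092
handle [0.3919 0.2355] 17 3 long axis 88.3
   in rail: x -0.3356 y 0.2114
```

Call:
play_rows(commands=[[[0.006,0.002,0,0,0,0,0],[0.012,0.004,0,0,0,0,0],[0.017,0.006,0,0,0,0,0],[0.021,0.007,0,0,0,0,0],[0.025,0.008,0,0,0,0,0]]])

```text
time_s: 7.85
tcp_pos: [0.5936, 0.0156, 0.0182]
ee_rot: [[-0.999, 0.032, -0.013], [0.032, 0.999, -0.003], [0.013, -0.003, -1.0]]
wrist_force: [-9.2, -1.4, 5.2]
gripper_width: 1.001
```

Call:
play_rows(commands=[[[0.002,0,0,0,0,0,0],[0.003,0,0,0,0,0,0],[0.004,0,0,0,0,0,0],[0.005,0,0,0,0,0,0],[0.006,0,0,0,0,0,0]]])

```text
time_s: 8.35
tcp_pos: [0.6, 0.0161, 0.0182]
ee_rot: [[-0.999, 0.032, -0.011], [0.032, 0.999, -0.002], [0.011, -0.003, -1.0]]
wrist_force: [-7.5, -1.5, 2.6]
gripper_width: 0.999
```

```bash
python3 t.py
```

```text
8.35 [0.6    0.0161 0.0182] [-7.5 -1.5  2.6]
handle [0.6641 0.0174] 120 31 long axis 90.0
tcp in press: along -0.0013 off 0.0641 push dir [ 1. -0.] l [0. 1.]
   in rail: x -0.057 y 0.0016
```

Still no contact rise; I'll advance in 1 mm steps until the force increases.

Call:
play_rows(commands=[[[0.001,0,0,0,0,0,0],[0.002,0,0,0,0,0,0],[0.003,0,0,0,0,0,0],[0.003,0,0,0,0,0,0],[0.003,0,0,0,0,0,0]]])

```text
time_s: 8.9
tcp_pos: [0.6017, 0.0162, 0.0181]
ee_rot: [[-0.999, 0.032, -0.014], [0.032, 0.999, -0.002], [0.014, -0.003, -1.0]]
wrist_force: [-10.3, 0.5, 5.4]
gripper_width: 1.002
```

Call:
play_rows(commands=[[[0.001,0,0,0,0,0,0],[0.002,0,0,0,0,0,0],[0.003,0,0,0,0,0,0],[0.003,0,0,0,0,0,0],[0.003,0,0,0,0,0,0]]])

```text
time_s: 9.4
tcp_pos: [0.6017, 0.0162, 0.0182]
ee_rot: [[-0.999, 0.032, -0.02], [0.032, 0.999, -0.003], [0.02, -0.004, -1.0]]
wrist_force: [-16.7, 2.6, 10.3]
gripper_width: 1.0
```

The TCP has stopped while the force climbs, so the press is seated on the rail. I'll retreat straight back, lift and check.

Call:
play_rows(commands=[[[-0.01,0,0,0,0,0,0],[-0.03,0,0,0,0,0,0],[-0.06,0,0,0,0,0,0],[-0.1,0,0,0,0,0,0],[-0.14,0,0.02,0,0,0,0]]])

```text
time_s: 9.9
tcp_pos: [0.4687, 0.0169, 0.0379]
ee_rot: [[-1.0, 0.031, -0.004], [0.031, 1.0, -0.001], [0.004, -0.001, -1.0]]
wrist_force: [-0.4, 0.5, 0.3]
gripper_width: 1.001
```

Call:
play_rows(commands=[[[0,0,0.05,0,0,0,0],[0,0,0.1,0,0,0,0],[0,0,0.15,0,0,0,0],[-0.03,-0.03,0.16,0,0,0,0],[-0.05,-0.07,0.16,0,0,0,0]]])

```text
time_s: 10.4
tcp_pos: [0.4222, -0.0521, 0.2026]
ee_rot: [[-1.0, 0.027, 0.008], [0.027, 1.0, 0.002], [-0.008, 0.002, -1.0]]
wrist_force: [0.6, -0.6, 0.5]
gripper_width: 0.995
```

```bash
python3 t.py; sed -i 's/240,128,390,225/240,126,390,195/' h.py; python3 m.py pics/c5.png
```

```text
10.4 [ 0.4222 -0.0521  0.2026] [ 0.6 -0.6  0.5]
handle [0.665  0.0134] 108 35 long axis -87.3
tcp in press: along 0.0541 off 0.2455 push dir [1.   0.05] l [ 0.05 -1.  ]
   in rail: x -0.056 y -0.0025
10.45 [ 0.4173 -0.0563  0.2009] [-3.8 -3.  -1.8]
press [0.6666 0.0088] 473 117 long axis 88.3
   in rail: x -0.0542 y -0.007
handle [0.6671 0.0133] 103 24 long axis 88.3
   in rail: x -0.0539 y -0.0025
```

View pics/c5.png

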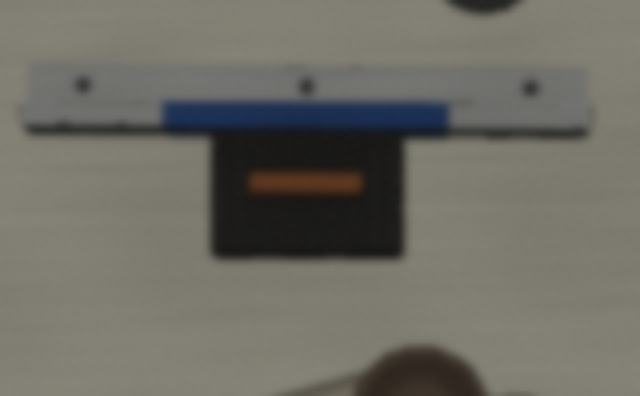

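The press lies flat on the rail, at crop x 212–403, inside the blue at 163–448. I'll let the arm settle, then hand in.

Call:
play_rows(commands=[[[0,0,0,0,0,0,0],[0,0,0,0,0,0,0],[0,0,0,0,0,0,0]]])

```text
time_s: 10.8
tcp_pos: [0.4217, -0.052, 0.1993]
ee_rot: [[-1.0, 0.029, -0.0], [0.029, 1.0, -0.0], [0.0, -0.0, -1.0]]
wrist_force: [-0.1, 0.4, 1.1]
gripper_width: 1.0
```

```bash
python3 -c "
from station import r
print(r.finish_job())"
```

```text
the job is handed in; nothing more can be done
None
```

The press now lies flat against the rail, well inside the blue part, and I handed the job in at about 10.8 s; no verdict was reported. I turned it clockwise by about 64° by pushing one end of a long side with the fingers shut. Then I pushed it onto the rail with both open fingers until the tool stopped moving and the force rose to about 17 N.

**Last checks:**
- **Top camera (handle):** it is parallel to the rail (88.3° for both). Its centre is 54 mm from the rail's face and 2.5 mm from the middle of the blue.
- **Scene camera:** it puts the centre at 56 mm and the same 2.5 mm. Its angle reads 4.4° off, more than the 0.06 rad (3.4°) limit. I put this down to its slanted view of the handle, because the top picture shows the press flush with the rail.
- **Failed check:** the top-camera outline of the press itself is not usable, because its shape merged with the shadow line under the rail.
- **Not checked:** I did not re-measure the other objects. All moves stayed clear of where I had found them.

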